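Hang the inline driver in the yoke of the spring-balanced tool arm

ROBOT

A 6-joint arm with a two-finger parallel gripper is mounted at the origin on a cart in front of the work surface, level with it; the furniture and walls round the work are solid. World frame = base frame: x ahead of the robot, y to its left, z up, the work surface at z = 0. Lengths are in m, angles in rad, forces in N, time in s.
With the tool pointing down it reaches from about 0.275 to 0.875 m from the base axis. Payload 12.5 kg.
Tool frame: the origin (TCP) lies midway between the tips of the shut fingers; the grasp point (between the pads) lies 19 mm behind it; z points along the fingers, y is the line along which they close (so a half turn about z gives the same grasp; the last joint's range is limited). The gripper opens to 85 mm and grips with 20 to 120 N. Pads are 22 mm wide; open, the fingers measure 114 mm over their backs; the gripper's body (76 mm by 85 mm) begins 54 mm behind the grasp point. The pads swing forward as they close: fully open they stand 13 mm farther back than shut.
Start: joints at [-1.386, 0.351, 1.652, -0, 1.139, -0.085], TCP at [0.147, -0.53, 0.231] pointing down, gripper open.
Joint ranges: [-2.75, 2.75], [-0.79, 2.1], [0.01, 2.65], [-1.57, 4.71], [0.07, 3.14], [-2.87, 2.87]. Speed limits (rad/s): [2.22, 2.22, 2.79, 3.14, 3.14, 3.14].

INTERFACE

Orientations are given as a rotation vector (axis times angle).
In Python, from station import monitor, imaging, manip gives the robot as it stands.
- The arm moves only by the tool arm_command, never from a script. Its argument "deltas" is text: rows parted by semicolons, each of 6 numbers parted by spaces: the shift along the tool's x, y, z in m, then the turn, a rotation vector about the tool's x, y, z in degrees. In form: dx dy dz rx ry rz; .... A call has 1 to 20 rows; each row shifts and turns the commanded pose from where the row before left it, along the tool's axes as they then stand; what a row does not reach is not made up. A row lasts 1/8 s, in which the tool goes at most 62.5 mm and 10.7 degrees, less where a joint would pass 70% of its speed; a pose out of reach is approached as far as the arm can. A call is refused whole if a number of a shift passes 0.0625 or a number of a turn 10.7, either way. A call with a gripper value outside its range is refused whole. "hand" is the finger opening in m, from 0 to 0.0854, set as the call begins (left out, the last holds). The fingers move at their own pace and stop on an object; "newtons" is the grip in N (left out, the last holds). Time passes only in rows, so rows that do not move let the fingers close. It gives the time, the measured TCP pose, the force, the opening and the grip force at its end, in the units of the state.
- monitor.get_obs(): the state, without advancing time (a new reading comes with each control period).
- imaging.camera(name): name is "side" or "top"; returns the picture (420x560x3 uint8, red, green, blue); there is no depth.
- imaging.camera_model(name): a dict with "fx", "fy", "cx", "cy" (pixels), "D" ([k1, k2, p1, p2, k3] as OpenCV has them; the pictures are not rectified), "extrinsics" (4x4, takes a point from world to camera coordinates). Camera axes: x right, y down, z forward; pixel columns grow to the right and rows downward; lengths in m; the calibration is good to about 2 mm. A picture is of the moment at which its call begins. camera_model takes no time and is no camera call.
- manip.close_job(): hands the job in; it is judged then, once.
The state is a dict: "clock": time; "joint_pos": joint angles; "qd": joint speeds; "tau": joint torques, N m; "position": TCP position; "tcp_rot": TCP orientation; "ft_force": force on the tool from outside, world axes, zero at the start; "wrist_torque": the same for the moment, N m; "opening": opening from 0.0 (shut) to 1.0 (fully open); "grasp_force": force on a finger pad.
Only numpy, scipy, OpenCV 4.12 (cv2) and the standard library are available. Lean on these libraries where they do the work, as an engineer would, in place of code of your own. Each camera call takes 0.05 s, during which the arm holds its last target. There are 200 camera calls.

TASK

Take the cordless inline screwdriver out of its bench rest and hang it upright in the open fork at the end of the spring-balanced arm, neck slid in through the mouth and collar dropped fully home inside the raised rim. The arm sinks under the weight: keep hold of the driver and ease it down until the spring carries all of it and the arm has settled, and only then let go, so that the arm neither drops nor springs up. Never force the driver against the arm, and leave the parts standing round about alone.

Things in the scene. Friction and masses are not known exactly. Their poses are not given: they have to be found in the camera images.
- driver: cordless inline screwdriver, upright in its rest, 166 mm long, 0.4 to 0.87 kg (varies, not told). Origin at the tip of its bit, z up its axis. From the tip: bit and chuck to 34 mm (18 mm wide at most), steel neck 26 mm diameter to 62 mm, collar 62 to 72 mm, then round black body 44 mm diameter from 82 to 166 mm: hold it there from above, any yaw, about 135 mm from the tip
- collar (a point): centre of the flat underside of the driver's steel collar, 62 mm above the tip of the bit; z up the driver's axis. The collar is 54 mm in diameter and 10 mm thick, its underside chamfered 4.5 mm down to 45 mm diameter
- driver_rest: bench rest, fixed: grey tube 60 mm diameter, 66 mm high, bore 31 mm, on a flat 92 mm foot. The driver hangs in it by its collar with neck and bit in the bore: lift it straight up 65 mm or more to clear it. Origin at the centre of its underside
- balancer: spring-balanced tool arm: grey post on a 110 mm foot bolted to the bench; a swivel head (top 185 mm high) carries two parallel links 250 mm long with a spring, and at their end an aluminium fork (the yoke), kept level. Origin under the foot's centre; at swivel 0 the arm points along this body's -y
- seat (a point): centre of the yoke's pocket, on the upper face of the fork plate; unloaded 308 mm out from the post and 221 mm above the bench. z up; this point's -y points outward through the fork's mouth, +y back to the post. A dark rim 6 mm high, 57 mm inner diameter, stands round the pocket: bring the collar in above the rim, then lower it inside, down onto the plate. A bracket 45 mm behind rises 20 mm above the seat
- mouth (a point): middle of the fork's open mouth, 55 mm outward (-y of seat) from the seat centre, level with the plate's upper face; same axes as seat. The plate is 8 mm thick. The slot for the neck is 29 mm wide, flares to about 50 mm at the mouth, and ends squarely 14.5 mm behind the seat centre: a neck touching that end is 1.5 mm too far in
- lift_arm (a joint): angle of the links: 0 on the upper stop (unloaded, rising 0.26 rad outward), grows as the arm sinks, lower stop 0.6. The seat sinks 0.24 m per rad on its 250 mm arc, so it also shifts outward by up to 9 mm. It starts to sink at 2.8 N and gives 20 mm per further newton: the driver balances between 0.08 and 0.48. Lightly damped. Dropping or springing up means over 0.5 rad/s (0.12 m/s at the seat), or 0.25 once let go
- swivel (a joint): turn of the arm about its post, radians, counter-clockwise from above, 0 with the arm along the balancer's -y. It turns under about 0.1 N at the yoke and stays where it is left: the yoke gives way sideways but is rigid along the arm, where a push left between driver and fork hides weight by friction until it is eased off
- chuck: bystander: drill chuck standing near the front edge, 54 mm diameter, 82 mm high; origin under its centre; leave it alone
- collet_a: bystander: collet standing behind the rest, 32 mm diameter, 100 mm high; origin under its centre; leave it alone
- bracket: bystander: small aluminium bracket, 50x80x48 mm, near the front edge left of the arm's end; origin under its centre; leave it alone
- bolt: bystander: hex bolt standing on its head beside the bracket, 21 mm wide, 44 mm high; origin under its centre; leave it alone
Things that resemble listed ones, but are neither listed nor needed, are in the scene too. There is more than one size of the driver; the job needs the larger.

How it is judged:
On the way, in this order (a step that is already met when the one before it is completed fails the run):
1. the driver is lifted clear of its rest (z of driver in the frame of driver_rest above 0.066 m), for 0.1 s.
2. the collar sits in the pocket and the arm has come down with it and stands still, the fingers still on the driver (horizontal distance between collar and seat below 0.004 m and z of collar in the frame of seat between -0.003 and 0.003 m and angle between driver's own z axis and vertical below 0.06 rad and value of joint lift_arm above 0.06 rad and velocity of joint lift_arm between -0.1 and 0.1 rad/s and contact force between the fingers and driver above 0.3 N), for 0.2 s.
At the end, for the whole second after the job is handed in: the driver hangs released and upright (within 0.06 rad) in the yoke, collar within 4 mm of the seat centre and 3 mm of the seat's face, the arm sunk by more than 0.06 rad, off its lower stop and still (below 0.1 rad/s) (horizontal distance between collar and seat below 0.004 m and z of collar in the frame of seat between -0.003 and 0.003 m and angle between driver's own z axis and vertical below 0.06 rad and value of joint lift_arm between 0.06 and 0.56 rad and velocity of joint lift_arm between -0.1 and 0.1 rad/s and contact force between the fingers and driver below 0.05 N and linear speed of driver below 0.03 m/s); the robot touches nothing.
It fails at once if the arm drops or springs up: it moves faster than 0.5 rad/s (velocity of joint lift_arm above 0.5 rad/s or velocity of joint lift_arm below -0.5 rad/s).
It fails at once if the driver is let go before the arm has settled: with no finger on it the arm moves faster than 0.25 rad/s (contact force between the fingers and driver below 0.05 N and (velocity of joint lift_arm above 0.25 rad/s or velocity of joint lift_arm below -0.25 rad/s)).
It fails at once if the driver is forced against the arm with more than 20 N (contact force between driver and balancer above 20 N).
It fails at once if a bystander (drill chuck, collet, bracket or bolt) is moved by more than 15 mm (distance of any of chuck, collet_a, bracket, bolt from where it was at the start of the episode above 0.015 m).
It also fails if it takes over 67 s, if anything falls off the work surface, if the arm or the gripper's body presses on something with over 40 N, if the wrist force passes 120 N, or if a joint passes its speed limit or range.

## Working session

There is one attempt and no reset: what is moved stays moved. The work goes in short steps, Python scripts to look and compute and a tool call to move; the robot and the scene stay as the last step left them, time stands still between calls to the robot, and variables do not carry over. Pictures are saved under pics/ and viewed, at most 10 in all, crops included, and the job is handed in when it is done.

Besides the shell and the picture viewer there is one more tool, called after "Call:" as name(argument=value, ...) on one line, values as JSON. arm_command: Moves the arm, as the interface text tells. Its arguments: {"type":"object","properties":{"deltas":{"type":"string"},"hand":{"type":"number"},"newtons":{"type":"number"}},"required":["deltas"]}

```bash
mkdir -p pics
cat > h.py <<'E'
import numpy as np, cv2
from station import monitor, imaging, manip
def snap(n,f):
    im=imaging.camera(n); cv2.imwrite(f'pics/{f}.png',im[:,:,::-1]); return im
def par(n):
    m=imaging.camera_model(n); K=np.array([[m['fx'],0,m['cx']],[0,m['fy'],m['cy']],[0,0,1]]); return K,np.array(m['D'],float),np.array(m['extrinsics'])
def ray(n,uv):
    K,D,E=par(n); p=cv2.undistortPoints(np.array([[uv]],float),K,D)[0,0]
    R=E[:3,:3]; return -R.T@E[:3,3], R.T@np.array([p[0],p[1],1])
def atz(n,uv,z):
    o,d=ray(n,uv); return o+d*(z-o[2])/d[2]
def tri(uvs):
    A=np.zeros((3,3));b=np.zeros(3)
    L=[ray(n,uv) for n,uv in uvs.items()]
    for o,d in L:
        d=d/np.linalg.norm(d);P=np.eye(3)-np.outer(d,d);A+=P;b+=P@o
    X=np.linalg.solve(A,b)
    return X,[np.linalg.norm(np.cross(X-o,d/np.linalg.norm(d))) for o,d in L]
def proj(n,X):
    K,D,E=par(n); return cv2.projectPoints(np.atleast_2d(X).astype(float),cv2.Rodrigues(E[:3,:3])[0],E[:3,3],K,D)[0][:,0]
E
python3 - <<'E'
from h import *
for n in('side','top'):
    im=snap(n,n+'0'); o,d=ray(n,(280,210)); print(n,o,d)
o=monitor.get_obs(); print(o)
E
```

```text
side [0.30049947 0.91424403 0.54209538] [ 0.25709478 -0.88458455 -0.38918282]
top [0.41171724 0.03113314 1.1554759 ] [ 0.13229127  0.00781842 -0.99137403]
{'clock': 0.1, 'joint_pos': array([-1.38559516e+00,  3.51166264e-01,  1.65234833e+00, -1.60481563e-05,
        1.13910605e+00, -8.45893372e-02]), 'qd': array([-1.82844147e-05, -1.87347258e-03, -8.29278874e-04, -7.21850200e-04,
        2.45475755e-04, -1.12366892e-04]), 'tau': array([ 9.74724862e-04, -5.06831932e+01, -2.91877055e+01, -2.15338719e-05,
        2.62411806e-03, -2.17941982e-05]), 'position': array([ 0.14656347, -0.52980732,  0.23082554]), 'tcp_rot': array([-3.11203456e+00, -4.22374335e-01,  1.04025284e-04]), 'ft_force': array([ 0.70494384,  0.32067351, -0.14448131]), 'wrist_torque': array([0.04357034, 0.01320599, 0.00268256]), 'grasp_force': 0.0, 'opening': 1.0069556034862905}
```

View pics/side0.png

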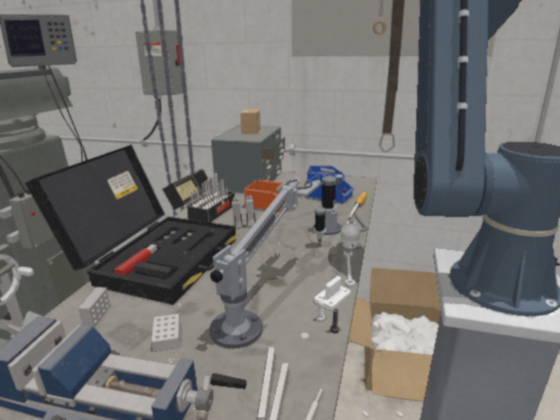

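View pics/top0.png

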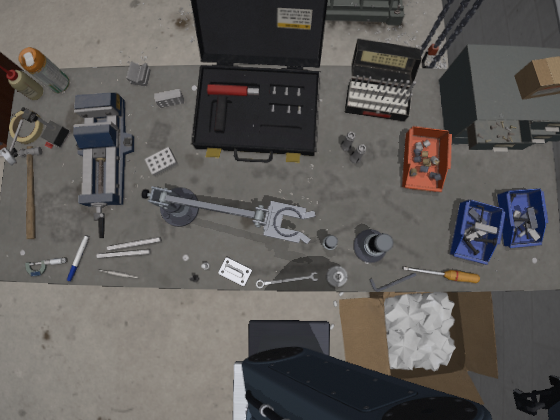

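Top shows the post at (180,205) and the yoke at (290,222), with its mouth facing right. An upright dark body in a foot is at (375,243), and a smaller dark one is at (330,242). In side these are (329,190) and (320,220). I'll enlarge both views.

Run:
```python
import cv2
a=cv2.imread('pics/top0.png')[185:285,240:400]; cv2.imwrite('pics/topc.png',cv2.resize(a,(800,500),interpolation=cv2.INTER_CUBIC))
a=cv2.imread('pics/side0.png')[165:255,250:370]; cv2.imwrite('pics/sidec.png',cv2.resize(a,(720,540),interpolation=cv2.INTER_CUBIC))
```

```text
(no output)
```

View pics/topc.png

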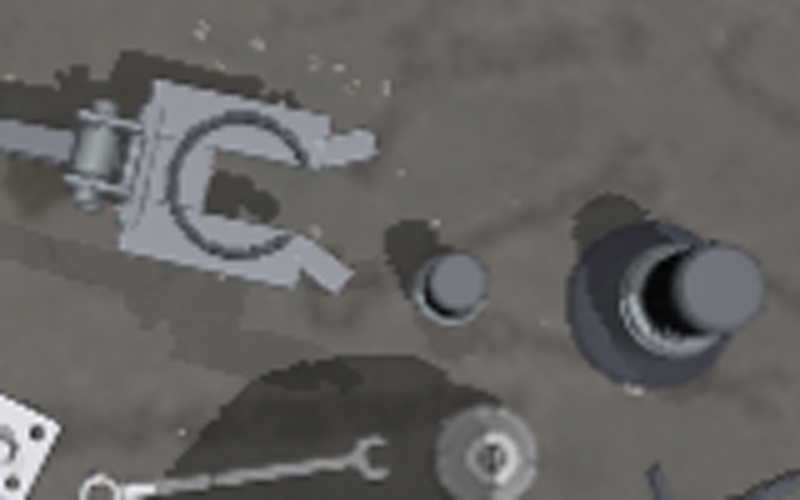

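View pics/sidec.png

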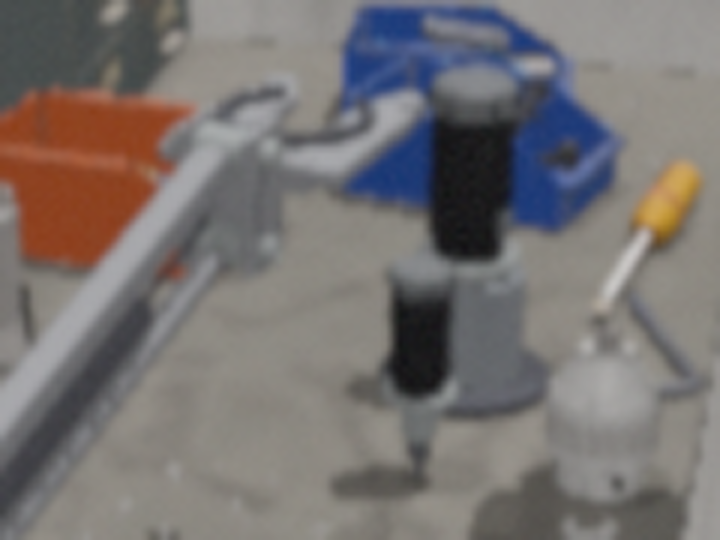

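The larger driver is in the tube rest: top (384,243), side (329.5,179). The smaller free-standing one at (331,241) is the look-alike. The fork's rim is centred near top (288,222). Triangulating these now.

Run:
```python
from h import *
np.set_printoptions(precision=4,suppress=True)
T=lambda x,y:(240+x/5-.4,185+y/5-.4)
S=lambda x,y:(250+x/6-.4,165+y/6-.4)
print('drv top',tri({'top':T(720,290),'side':S(477,82)}), atz('top',T(720,290),.17))
print('small top',tri({'top':T(458,282),'side':S(422,268)}))
print('foot',atz('top',T(650,306),.006))
print('tips+x',tri({'top':T(376,140),'side':S(293,83)}))
print('tips-x',tri({'top':T(348,284),'side':S(424,101)}))
print('ring',atz('top',T(241,185),.225),'post foot',atz('top',(180,207),.01))
for z in(.221,):
  for p in[(376,140),(348,284),(157,80),(118,248),(213,148),(203,212),(330,118),(295,287)]: print(p,atz('top',T(*p),z))
print([atz('top',T(720+s,290),.17) for s in(-46,46)])
for nm,uv in dict(chuck=T(488,455),).items(): print(nm,atz('top',uv,.08))
for uv in[(157,190),(235,271)]: print('c',atz('top',uv,.05))
print('collet?',[atz('top',uv,.1) for uv in[(351,135),(345,148),(358,155)]])
```

```text
drv top (array([ 0.4692, -0.2063,  0.1701]), [np.float64(0.00016349833535319688), np.float64(0.00016349833535317203)]) [ 0.4691 -0.2064  0.17  ]
small top (array([ 0.4746, -0.0887,  0.1153]), [np.float64(0.00023840347539701205), np.float64(0.00023840347539695231)])
foot [ 0.4695 -0.2069  0.006 ]
tips+x (array([ 0.529 , -0.0404,  0.2184]), [np.float64(0.003007448370319172), np.float64(0.003007448370319165)])
tips-x (array([ 0.466 , -0.0278,  0.219 ]), [np.float64(0.0009828484239556012), np.float64(0.0009828484239554599)])
ring [0.5101 0.0207 0.225 ] post foot [0.5689 0.3188 0.01  ]
(376, 140) [ 0.5316 -0.0397  0.221 ]
(348, 284) [ 0.4669 -0.0275  0.221 ]
(157, 80) [0.5575 0.0591 0.221 ]
(118, 248) [0.4814 0.0752 0.221 ]
(213, 148) [0.527  0.0334 0.221 ]
(203, 212) [0.4981 0.0375 0.221 ]
(330, 118) [ 0.5413 -0.019   0.221 ]
(295, 287) [ 0.4652 -0.0039  0.221 ]
[array([ 0.4689, -0.1844,  0.17  ]), array([ 0.4693, -0.2284,  0.17  ])]
chuck [ 0.3893 -0.1081  0.08  ]
c [0.6091 0.3748 0.05  ]
c [0.3965 0.1552 0.05  ]
collet? [array([ 0.7534, -0.1438,  0.1   ]), array([ 0.7177, -0.1274,  0.1   ]), array([ 0.6995, -0.1612,  0.1   ])]
```

Check: the driver top triangulates to z = 0.170 (expected 0.170), and the foot lies under it. The slot end is 15 mm behind the rim centre. The seat is at about (0.510, 0.021), with the outward direction about (-0.20, -0.98). Moving above the driver and turning tool y along the fork axis.

Call:
arm_command(deltas="0.0284 -0.01615 0 0 0 0;0.0284 -0.01615 0 0 0 0;0.0284 -0.01615 0 0 0 0;0.0284 -0.01615 0 0 0 0;0.0284 -0.01615 0 0 0 0;0.0284 -0.01615 0 0 0 0;0.0284 -0.01615 0 0 0 0;0.0284 -0.01615 0 0 0 0;0.0284 -0.01615 0 0 0 0;0.0284 -0.01615 0 0 0 0;0.0284 -0.01615 0 0 0 0;0.0284 -0.01615 0 0 0 0;0.0284 -0.01615 0 0 0 0;0.0284 -0.01615 0 0 0 0;0 0 0 0 0 9;0 0 0 0 0 9;0 0 0 0 0 8.9;0 0 0 0 0 0;0 0 0 0 0 0", hand=0.0854)

```text
clock: 2.48
position: [0.4695, -0.2062, 0.2312]
tcp_rot: [-3.126, 0.308, 0.0]
ft_force: [0.1, -0.0, 0.6]
opening: 0.999
grasp_force: 0.0
```

```bash
cat >> h.py <<'E'
def st(goal=None):
    np.set_printoptions(precision=4,suppress=True)
    o=monitor.get_obs();R=cv2.Rodrigues(o['tcp_rot'])[0]
    print(o['clock'],o['position'],'R',R.T.round(3).tolist(),'F',o['ft_force'],'g',o['grasp_force'],o['opening'],'q',o['joint_pos'])
    if goal is not None: print('tool delta',R.T@(np.array(goal)-o['position']))
    return o,R
E
python3 - <<'E'
from h import *
st((.4691,-.2065,.118))
E
```

```text
2.475 [ 0.4695 -0.2062  0.2312] R [[0.981, -0.195, -0.0], [-0.195, -0.981, -0.0], [-0.0, 0.0, -1.0]] F [ 0.0811 -0.0117  0.5885] g 0.0 0.9988667611317378 q [-0.5046  0.2835  1.7464  0.      1.112   1.2626]
tool delta [-0.0003  0.0004  0.1132]
```

Descend and close.

Call:
arm_command(deltas="0 0 0.015 0 0 0;0 0 0.015 0 0 0;0 0 0.015 0 0 0;0 0 0.015 0 0 0;0 0 0.015 0 0 0;0 0 0.015 0 0 0;0 0 0.012 0 0 0;0 0 0.011 0 0 0;0 0 0 0 0 0;0 0 0 0 0 0")

```text
clock: 3.72
position: [0.4698, -0.2063, 0.1186]
tcp_rot: [3.126, -0.313, 0.001]
ft_force: [-0.5, 0.2, -0.8]
opening: 0.998
grasp_force: 0.0
```

Call:
arm_command(deltas="0 0 0 0 0 0;0 0 0 0 0 0;0 0 0 0 0 0;0 0 0 0 0 0;0 0 0 0 0 0;0 0 0 0 0 0;0 0 0 0 0 0;0 0 0 0 0 0", hand=0.036, newtons=60)

```text
clock: 4.72
position: [0.4698, -0.2065, 0.1188]
tcp_rot: [3.125, -0.313, 0.001]
ft_force: [-2.0, -2.2, 5.8]
opening: 0.499
grasp_force: 60.3
```

Run:
```python
from h import *
st()
```

```text
4.725 [ 0.4698 -0.2065  0.1188] R [[0.98, -0.198, 0.001], [-0.198, -0.98, 0.001], [0.001, -0.001, -1.0]] F [-2.0404 -2.2326  5.8263] g 60.29860854148865 0.4991206572130174 q [-0.5048  0.4361  1.8463 -0.0004  0.8583  1.2659]
```

Call:
arm_command(deltas="0 0 -0.007 0 0 0;0 0 -0.01 0 0 0;0 0 -0.015 0 0 0;0 0 -0.015 0 0 0;0 0 -0.015 0 0 0;0 0 -0.015 0 0 0;0 0 -0.015 0 0 0;0 0 -0.015 0 0 0;0 0 -0.015 0 0 0;0 0 -0.015 0 0 0;0 0 -0.015 0 0 0;0 0 -0.011 0 0 0;0 0 -0.007 0 0 0;0 0 0 0 0 0;0 0 0 0 0 0;0 0 0 0 0 0")

```text
clock: 6.72
position: [0.4694, -0.2061, 0.2878]
tcp_rot: [-3.126, 0.313, 0.001]
ft_force: [0.1, 1.4, -5.5]
opening: 0.499
grasp_force: 61.3
```

Run:
```python
from h import *
st((.491,-.072,.289))
```

```text
6.725 [ 0.4694 -0.2061  0.2878] R [[0.98, -0.198, -0.001], [-0.198, -0.98, -0.0], [-0.001, 0.0, -1.0]] F [ 0.1253  1.352  -5.5187] g 61.30441904067993 0.4986799110691915 q [-0.5045  0.2276  1.674   0.      1.2409  1.2659]
tool delta [-0.0055 -0.1357 -0.0011]
```

Call:
arm_command(deltas="-0.0005 -0.013 0 0 0 0;-0.0005 -0.0135 0 0 0 0;-0.0005 -0.0135 0 0 0 0;-0.0005 -0.0135 0 0 0 0;-0.0005 -0.0135 0 0 0 0;-0.0005 -0.0135 0 0 0 0;-0.0005 -0.0135 0 0 0 0;-0.001 -0.0135 0 0 0 0;-0.001 -0.0135 0 0 0 0;0 -0.0147 0 0 0 0;0 0 0 0 0 0;0 0 0 0 0 0;0 0 0 0 0 0")

```text
clock: 8.35
position: [0.4911, -0.0724, 0.2883]
tcp_rot: [3.126, -0.314, -0.0]
ft_force: [-0.7, 0.2, -4.8]
opening: 0.502
grasp_force: 61.8
```

Run:
```python
from h import *
o,R=st((.5098,.021,.289))
a=snap('top','top1')[165:285,220:380];b=snap('side','side1')[130:250,240:400]
cv2.imwrite('pics/c1.png',cv2.resize(np.vstack([a,b])[:,:,::-1],None,fx=2.5,fy=2.5,interpolation=cv2.INTER_CUBIC) if 0 else cv2.resize(np.hstack([a,b])[:,:,::-1],(800,300),interpolation=cv2.INTER_CUBIC))
```

```text
8.35 [ 0.4911 -0.0724  0.2883] R [[0.98, -0.199, -0.0], [-0.199, -0.98, 0.0], [-0.0, -0.0, -1.0]] F [-0.6602  0.175  -4.7703] g 61.82064771652222 0.5016745690633887 q [-0.2402  0.1955  1.7132 -0.0001  1.2329  1.5308]
tool delta [-0.0002 -0.0953 -0.0007]
```

View pics/c1.png

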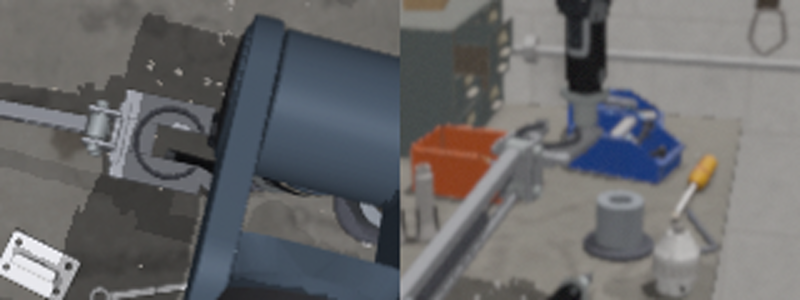

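The driver is held upright outside the mouth and aligned with the slot, and the rest is empty. Sliding in.

Call:
arm_command(deltas="0 -0.008 0 0 0 0;0 -0.008 0 0 0 0;0 -0.008 0 0 0 0;0 -0.008 0 0 0 0;0 -0.008 0 0 0 0;0 -0.008 0 0 0 0;0 -0.008 0 0 0 0;0 -0.008 0 0 0 0;0 -0.008 0 0 0 0;0 -0.008 0 0 0 0;0 -0.006 0 0 0 0;0 -0.004 0 0 0 0;0 0 0 0 0 0;0 0 0 0 0 0")

```text
clock: 10.2
position: [0.5089, 0.016, 0.2883]
tcp_rot: [3.126, -0.313, 0.0]
ft_force: [-0.6, 0.2, -4.1]
opening: 0.502
grasp_force: 61.8
```

Run:
```python
from h import *
o,R=st((.5098,.021,.289)); c=o['position']-[0,0,.0528]
a=snap('top','top2')[165:285,220:380];b=snap('side','side2')[150:270,240:400]
print('proj side collar',(proj('side',[c,c+[0,0,.02],[.5098,.021,.221]])-[240,150])*5,'top',(proj('top',[[.5098,.021,.221]])-[220,165])*2.5)
cv2.imwrite('pics/c2.png',cv2.resize(b[:,:,::-1],(800,600),interpolation=cv2.INTER_CUBIC))
```

```text
10.2 [0.5089 0.016  0.2883] R [[0.98, -0.199, 0.0], [-0.199, -0.98, 0.0], [0.0, -0.0, -1.0]] F [-0.5777  0.2398 -4.1145] g 61.76433205604553 0.5020349667238305 q [-0.06    0.2201  1.6824 -0.0001  1.2391  1.7106]
tool delta [-0.0001 -0.0051 -0.0007]
proj side collar [[299.2858 146.4368]
 [299.5652 107.9871]
 [295.0841 177.014 ]] top [[169.1108 142.2499]]
```

View pics/c2.png

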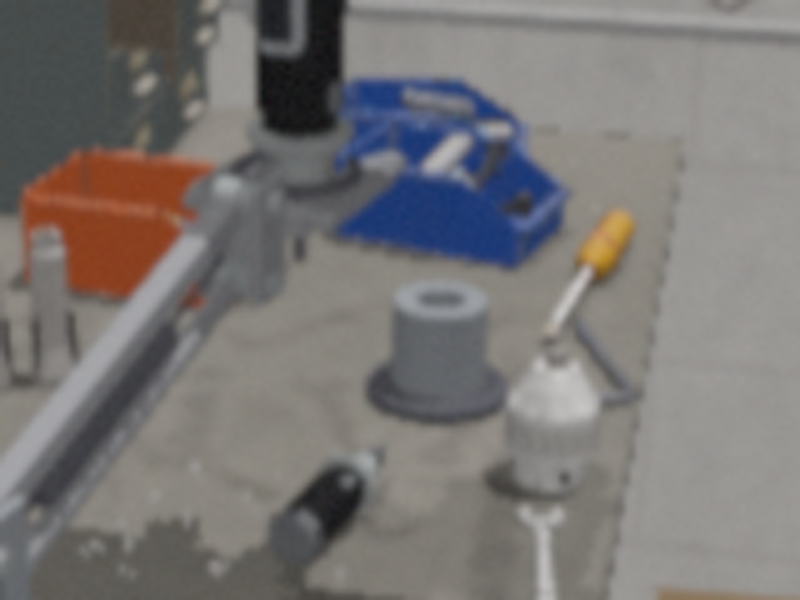

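The driver sits in the slot with its collar above the rim. The look-alike small driver has toppled onto the bench; it is not listed and stays clear of the work. I'll sample the force noise before lowering.

```bash
cat >> h.py <<'E'
def favg(n=12):
    F=[];T=[]
    for i in range(n):
        imaging.camera('side'); o=monitor.get_obs(); F.append(o['ft_force']);T.append(o['tau'][[1,2,4]])
    F=np.array(F);T=np.array(T); print('F',F.mean(0),F.std(0),'tau',T.mean(0),T.std(0)); return F
E
python3 - <<'E'
from h import *
st(); print(favg().round(2).tolist())
E
```

```text
10.3 [0.5089 0.0159 0.2883] R [[0.98, -0.199, -0.0], [-0.199, -0.98, 0.0], [-0.0, -0.0, -1.0]] F [ 0.1641  0.5936 -4.5833] g 61.76341652870178 0.49966695208724665 q [-0.0601  0.2201  1.6824 -0.      1.2391  1.7106]
F [ 0.322  -0.1165 -4.2618] [0.3729 0.3953 0.4755] tau [-46.7086 -32.5843  -0.0076] [0.0053 0.001  0.0001]
[[0.04, -0.01, -4.43], [0.21, -0.19, -4.16], [0.16, 0.39, -4.44], [0.44, 0.11, -3.6], [-0.19, -0.03, -4.33], [0.28, -0.35, -4.6], [-0.31, 0.23, -4.33], [0.7, -0.14, -4.32], [0.78, -0.24, -3.83], [0.15, -0.91, -5.44], [0.9, 0.47, -4.07], [0.71, -0.72, -3.58]]
```

```bash
cat >> h.py <<'E'
D=np.array([[.351166,1.652348,np.hypot(.14656,.52981),.2308],[.2835,1.7464,np.hypot(.4695,.2062),.2312],[.4361,1.8463,np.hypot(.4698,.2065),.1188],[.2276,1.674,np.hypot(.4694,.2061),.2878],[.1955,1.7132,np.hypot(.4911,.0724),.2883],[.2201,1.6824,np.hypot(.5089,.016),.2883]])
s2,s3=np.sin(D[:,0]),np.sin(D[:,0]+D[:,1]);c2,c3=np.cos(D[:,0]),np.cos(D[:,0]+D[:,1]);n=len(D)
A=np.vstack([np.c_[s2,s3,np.ones(n),np.zeros(n)],np.c_[c2,c3,np.zeros(n),np.ones(n)]])
par_=np.linalg.lstsq(A,np.r_[D[:,2],D[:,3]],rcond=None)[0]; L2,L3=par_[:2]; kres=A@par_-np.r_[D[:,2],D[:,3]]
a3=-29.18770/np.sin(.351166+1.652348); a2=(-50.68319+29.18770)/np.sin(.351166)
def load(o):  # downward load N from tau (two estimates)
    q=o['joint_pos'];t=o['tau']; s=np.sin(q[1]+q[2]);u=np.sin(q[1])
    return (a3*s-t[2])/(L3*s),(a3*s+a2*u-t[1])/(L3*s+L2*u)
E
python3 - <<'E'
from h import *
print(par_,kres.round(4)); print(load(monitor.get_obs()))
E
```

```text
[0.42704673 0.43072286 0.00837936 0.01186304] [-0.0034  0.0012  0.0018 -0.0005  0.0013 -0.0003  0.0014 -0.0002 -0.0011
  0.0002 -0.0003  0.    ]
(np.float64(5.368339464205204), np.float64(5.33674621317977))
```

The torque-based load estimate is consistent across two joints: about 5.35 N, so the sink should be about 51 mm. Going the last few mm in, then lowering into the rim.

Call:
arm_command(deltas="0 -0.002 0 0 0 0;0 -0.002 0 0 0 0;0 0 0 0 0 0;0 0 0.002 0 0 0;0 0 0.002 0 0 0;0 0 0.002 0 0 0;0 0 0.002 0 0 0;0 0 0.002 0 0 0;0 0 0 0 0 0;0 0 0 0 0 0;0 0 0 0 0 0;0 0 0 0 0 0")

```text
clock: 12.4
position: [0.5098, 0.0201, 0.2783]
tcp_rot: [-3.126, 0.313, -0.0]
ft_force: [0.1, -0.9, -5.4]
opening: 0.51
grasp_force: 61.8
```

Run:
```python
from h import *
o,R=st(); print(load(o)); F=favg(8); print(R.T@F.mean(0))
```

```text
12.4 [0.5098 0.0201 0.2783] R [[0.98, -0.198, 0.0], [-0.198, -0.98, -0.0], [0.0, -0.0, -1.0]] F [ 0.1408 -0.9461 -5.4187] g 61.764060258865356 0.5095403055821967 q [-0.0519  0.2307  1.6939  0.      1.2169  1.7185]
(np.float64(5.192465009052888), np.float64(5.1736840203698184))
F [ 0.0936 -0.0003 -5.2186] [0.3716 0.3079 0.4803] tau [-47.0503 -32.2548  -0.0077] [0.0012 0.0022 0.0001]
[ 0.0914 -0.0182  5.2186]
```

Call:
arm_command(deltas="0 0 0.001 0 0 0;0 0 0.001 0 0 0;0 0 0.001 0 0 0;0 0 0.001 0 0 0;0 0 0.001 0 0 0;0 0 0.001 0 0 0;0 0 0.001 0 0 0;0 0 0 0 0 0;0 0 0 0 0 0;0 0 0 0 0 0;0 0 0 0 0 0")

```text
clock: 14.18
position: [0.5098, 0.02, 0.2713]
tcp_rot: [3.126, -0.313, 0.0]
ft_force: [-0.1, -2.3, -1.8]
opening: 0.504
grasp_force: 61.8
```

Run:
```python
from h import *
o,R=st(); print(load(o)); F=favg(8); print(R.T@F.mean(0))
b=imaging.camera('side')[150:270,240:400];cv2.imwrite('pics/c3.png',cv2.resize(b[:,:,::-1],(800,600),interpolation=cv2.INTER_CUBIC))
```

```text
14.175 [0.5098 0.02   0.2713] R [[0.98, -0.198, 0.0], [-0.198, -0.98, 0.0], [0.0, -0.0, -1.0]] F [-0.0934 -2.315  -1.7734] g 61.840163469314575 0.503612655279317 q [-0.052   0.2372  1.7033 -0.0001  1.2011  1.7184]
(np.float64(1.811594751198824), np.float64(1.4436682620573489))
F [-0.852  -2.8085 -0.8831] [0.324  0.5908 0.3735] tau [-45.382  -30.7053  -0.0656] [0.0083 0.0033 0.0027]
[-0.2782  2.9217  0.8832]
```

View pics/c3.png

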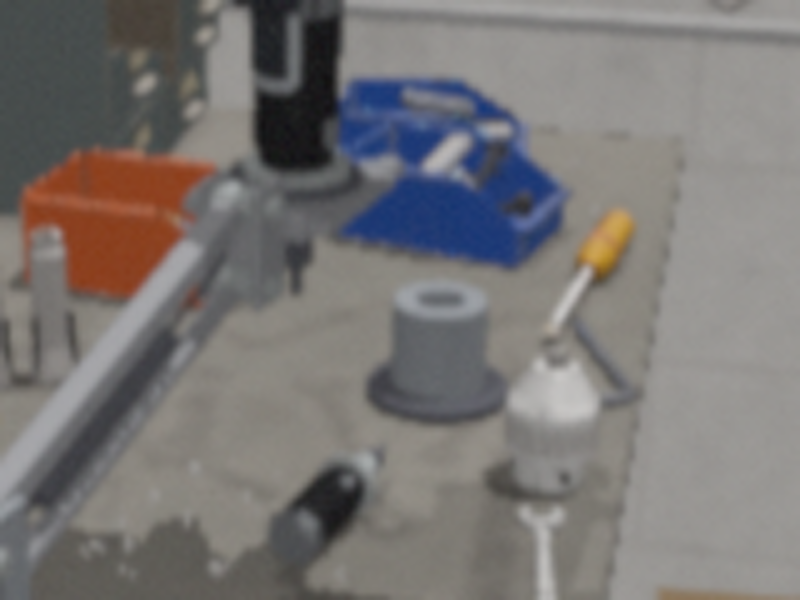

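The collar is in contact, with a 2.9 N push along the arm from being slightly too far in. Easing outward.

Call:
arm_command(deltas="0 0.0005 0 0 0 0;0 0.0005 0 0 0 0;0 0.0005 0 0 0 0;0 0 0 0 0 0;0 0 0 0 0 0;0 0 0 0 0 0")

```text
clock: 15.38
position: [0.5094, 0.0188, 0.2713]
tcp_rot: [-3.126, 0.313, 0.0]
ft_force: [0.9, 4.3, -3.7]
opening: 0.503
grasp_force: 61.8
```

Run:
```python
from h import *
o,R=st(); print(load(o)); F=favg(8); print(R.T@F.mean(0))
```

```text
15.375 [0.5094 0.0188 0.2713] R [[0.98, -0.198, -0.0], [-0.198, -0.98, -0.0], [-0.0, 0.0, -1.0]] F [ 0.8985  4.3028 -3.6701] g 61.764782667160034 0.5026755838362434 q [-0.0547  0.2366  1.7042  0.0005  1.2009  1.7156]
(np.float64(2.821851329623648), np.float64(3.2658046844977333))
F [ 0.7037  5.1255 -3.0029] [0.4486 0.3458 0.603 ] tau [-46.3086 -31.1309   0.1401] [0.0172 0.0109 0.0045]
[-0.3261 -5.162   3.0051]
```

Call:
arm_command(deltas="0 -0.0004 0 0 0 0;0 -0.0004 0 0 0 0;0 0 0 0 0 0;0 0 0 0 0 0;0 0 0 0 0 0;0 0 0 0 0 0")

```text
clock: 16.52
position: [0.5096, 0.0191, 0.2714]
tcp_rot: [3.125, -0.313, 0.0]
ft_force: [-1.1, -2.2, -1.1]
opening: 0.501
grasp_force: 62.1
```

```bash
cat >> h.py <<'E'
def rep(n=8):
    o,R=st(); F=favg(n); print('tool F',R.T@F.mean(0),'load',load(monitor.get_obs()),'Mt',R.T@o['wrist_torque'],'tau46',o['tau'][[0,3,4,5]])
E
python3 - <<'E'
from h import *
rep()
E
```

```text
16.525 [0.5096 0.0191 0.2714] R [[0.98, -0.198, 0.0], [-0.198, -0.98, 0.0], [0.0, -0.0, -1.0]] F [-1.1259 -2.2142 -1.1162] g 62.06908106803894 0.501131665936328 q [-0.0536  0.2368  1.7037 -0.0005  1.201   1.7172]
F [-0.4797 -2.4536 -0.9798] [0.1769 0.2794 0.3879] tau [-45.391  -30.7679  -0.0928] [0.0027 0.0209 0.0117]
tool F [0.0166 2.4996 0.9809] load (np.float64(1.8940644292392845), np.float64(1.4886645674272174)) Mt [-0.3657 -0.0224 -0.0093] tau46 [ 1.0172  0.5236 -0.1069 -0.0096]
```

Forces flip within 0.4 mm, so this is stick friction at the seat. Easing 0.25 mm outward and sinking along the arc.

Call:
arm_command(deltas="0 0.00025 0 0 0 0;0 0.00023 0.001 0 0 0;0 0.00047 0.002 0 0 0;0 0.00047 0.002 0 0 0;0 0.00047 0.002 0 0 0;0 0.00047 0.002 0 0 0;0 0.00022 0.001 0 0 0;0 0 0 0 0 0;0 0 0 0 0 0;0 0 0 0 0 0;0 0 0 0 0 0")

```text
clock: 18.3
position: [0.5091, 0.0169, 0.2613]
tcp_rot: [-3.126, 0.313, -0.0]
ft_force: [-0.1, 1.4, -0.2]
opening: 0.497
grasp_force: 61.9
```

Run:
```python
from h import *
rep()
```

```text
18.3 [0.5091 0.0169 0.2613] R [[0.98, -0.198, 0.0], [-0.198, -0.98, -0.0], [0.0, 0.0, -1.0]] F [-0.0765  1.429  -0.2241] g 61.92562937736511 0.4974875075842296 q [-0.0583  0.2453  1.7182  0.0002  1.1779  1.7121]
F [ 0.7071  2.058  -1.783 ] [0.4608 0.4735 0.3427] tau [-45.7848 -30.3496   0.0611] [0.0149 0.0032 0.0087]
tool F [ 0.2846 -2.157   1.7835] load (np.float64(1.6194395163318127), np.float64(1.83877064973077)) Mt [ 0.4233 -0.0123 -0.0029] tau46 [-0.7406 -0.4842  0.0422  0.0054]
```

Call:
arm_command(deltas="0 -0.0001 0 0 0 0;0 0.00019 0.001 0 0 0;0 0.00038 0.002 0 0 0;0 0.00037 0.002 0 0 0;0 0.00036 0.002 0 0 0;0 0.00035 0.002 0 0 0;0 0.00034 0.002 0 0 0;0 0.00033 0.002 0 0 0;0 0.00032 0.002 0 0 0;0 0.0003 0.002 0 0 0;0 0.00015 0.001 0 0 0;0 0 0 0 0 0;0 0 0 0 0 0;0 0 0 0 0 0;0 0 0 0 0 0")

```text
clock: 20.58
position: [0.5085, 0.0139, 0.2433]
tcp_rot: [-3.126, 0.313, -0.0]
ft_force: [0.4, 1.4, -0.6]
opening: 0.502
grasp_force: 62.0
```

Run:
```python
from h import *
rep()
```

```text
20.575 [0.5085 0.0139 0.2433] R [[0.98, -0.198, 0.0], [-0.198, -0.98, -0.0], [0.0, -0.0, -1.0]] F [ 0.4106  1.3793 -0.629 ] g 62.0386004447937 0.5019657159273269 q [-0.0642  0.2625  1.7424  0.      1.1366  1.7063]
F [-0.0615  0.2156 -0.4757] [0.4974 0.7117 0.3862] tau [-45.5784 -29.3275   0.0033] [0.0016 0.0059 0.0026]
tool F [-0.1031 -0.1991  0.4757] load (np.float64(0.38747805750780534), np.float64(0.36997697575864524)) Mt [ 0.1195 -0.0021 -0.0342] tau46 [-0.1452 -0.1546 -0.0031  0.0014]
```

Radial push is almost gone and the residual load is about 0.4 N, so about 7 mm remains. Sinking further.

Call:
arm_command(deltas="0 0.00014 0.001 0 0 0;0 0.00013 0.001 0 0 0;0 0.00013 0.001 0 0 0;0 0.00012 0.001 0 0 0;0 0.00012 0.001 0 0 0;0 0.00012 0.001 0 0 0;0 0.00006 0.0005 0 0 0;0 0 0 0 0 0;0 0 0 0 0 0;0 0 0 0 0 0;0 0 0 0 0 0;0 0 0 0 0 0")

```text
clock: 22.48
position: [0.5083, 0.0131, 0.2368]
tcp_rot: [-3.126, 0.313, 0.0]
ft_force: [0.5, 0.7, -0.5]
opening: 0.5
grasp_force: 62.0
```

Run:
```python
from h import *
rep(30)
b=snap('side','side4')[150:270,240:400];cv2.imwrite('pics/c4.png',cv2.resize(b[:,:,::-1],(800,600),interpolation=cv2.INTER_CUBIC))
```

```text
22.475 [0.5083 0.0131 0.2368] R [[0.98, -0.198, -0.0], [-0.198, -0.98, -0.0], [-0.0, 0.0, -1.0]] F [ 0.5409  0.7081 -0.4817] g 62.02150583267212 0.4996696594449945 q [-0.0658  0.2693  1.7506  0.      1.1217  1.7047]
F [-0.1426  0.657  -0.0644] [0.4753 0.5058 0.5275] tau [-45.5914 -28.9596   0.0113] [0.0035 0.0008 0.0018]
tool F [-0.2701 -0.6156  0.0645] load (np.float64(-0.0060235711476830005), np.float64(0.016565447951606017)) Mt [ 0.246  -0.0195 -0.0302] tau46 [-0.2707 -0.2289  0.008   0.0018]
```

View pics/c4.png

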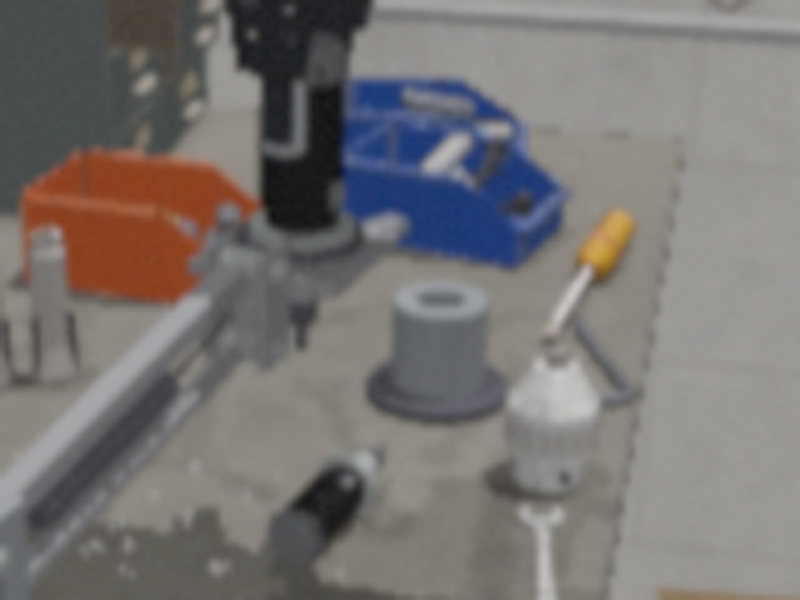

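The collar is seated in the rim, the arm has sunk 37 mm, and torque and wrist force both read about 0 load. Easing off the remaining 0.6 N radial push and lowering the grip to 20 N.

Call:
arm_command(deltas="0 -0.0001 0 0 0 0;0 0 0 0 0 0;0 0 0 0 0 0;0 0 0 0 0 0;0 0 0 0 0 0;0 0 0 0 0 0", newtons=20)

```text
clock: 24.78
position: [0.5083, 0.0131, 0.2368]
tcp_rot: [3.126, -0.313, -0.0]
ft_force: [0.2, -1.3, 1.1]
opening: 0.504
grasp_force: 62.1
```

Run:
```python
from h import *
rep(30)
```

```text
24.775 [0.5083 0.0131 0.2368] R [[0.98, -0.198, -0.0], [-0.198, -0.98, 0.0], [-0.0, -0.0, -1.0]] F [ 0.1799 -1.3367  1.0704] g 62.0721960067749 0.5041407445668601 q [-0.0657  0.2694  1.7505 -0.0001  1.1217  1.7049]
F [-0.2968 -1.1658 -0.0919] [0.4437 0.542  0.5965] tau [-45.5068 -29.0064  -0.0604] [0.0124 0.0074 0.0105]
tool F [-0.0596  1.2015  0.0921] load (np.float64(0.1403190217246847), np.float64(-0.20454661733033452)) Mt [-0.0491  0.0063 -0.0018] tau46 [ 0.307   0.0967 -0.0381 -0.0014]
```

Call:
arm_command(deltas="0 0.00006 0 0 0 0;0 0 0 0 0 0;0 0 0 0 0 0;0 0 0 0 0 0", hand=0.0405, newtons=20)

```text
clock: 26.78
position: [0.5084, 0.0131, 0.2368]
tcp_rot: [-3.126, 0.313, -0.0]
ft_force: [0.0, -0.8, 0.5]
opening: 0.503
grasp_force: 62.1
```

Run:
```python
from h import *
rep(20)
```

```text
26.775 [0.5084 0.0131 0.2368] R [[0.98, -0.198, 0.0], [-0.198, -0.98, -0.0], [0.0, 0.0, -1.0]] F [ 0.0145 -0.8429  0.5294] g 62.09318161010742 0.5032116948874409 q [-0.0657  0.2693  1.7505  0.      1.1217  1.7047]
F [-0.3286 -0.7275 -0.2496] [0.7512 0.427  0.4466] tau [-45.5589 -29.0165  -0.0416] [0.007  0.0011 0.0037]
tool F [-0.1778  0.7783  0.2496] load (np.float64(0.1337722880302538), np.float64(-0.04657353231358408)) Mt [-0.1262 -0.0162  0.0469] tau46 [ 0.5295  0.223  -0.0501 -0.0031]
```

Call:
arm_command(deltas="0 0.00012 0.0005 0 0 0;0 0.00005 0.0005 0 0 0;0 0 0 0 0 0;0 0 0 0 0 0;0 0 0 0 0 0;0 0 0 0 0 0", hand=0.0425)

```text
clock: 28.52
position: [0.5083, 0.013, 0.2358]
tcp_rot: [-3.126, 0.313, 0.0]
ft_force: [0.8, 0.2, 0.2]
opening: 0.506
grasp_force: 62.0
```

Run:
```python
from h import *
rep(20)
```

```text
28.525 [0.5083 0.013  0.2358] R [[0.98, -0.198, -0.0], [-0.198, -0.98, -0.0], [-0.0, 0.0, -1.0]] F [0.8156 0.2214 0.2187] g 62.03139781951904 0.5058901308129566 q [-0.066   0.2704  1.7518  0.0001  1.1194  1.7044]
F [ 0.0719  0.6292 -0.1279] [0.4563 0.6195 0.4422] tau [-45.5992 -28.8519   0.0469] [0.0017 0.0115 0.0075]
tool F [-0.0543 -0.631   0.1279] load (np.float64(-0.2429595142656984), np.float64(-0.03956751333547313)) Mt [ 0.1975  0.0476 -0.0318] tau46 [-0.1297 -0.153   0.0322 -0.0006]
```

The vertical load is balanced within about 0.15 N. Letting go in small finger steps.

Call:
arm_command(deltas="0 0 0 0 0 0;0 0 0 0 0 0;0 0 0 0 0 0", hand=0.0431)

```text
clock: 29.9
position: [0.5083, 0.013, 0.2358]
tcp_rot: [-3.126, 0.313, 0.0]
ft_force: [-0.2, 0.4, 0.6]
opening: 0.507
grasp_force: 38.1
```

Call:
arm_command(deltas="0 0 0 0 0 0;0 0 0 0 0 0", hand=0.0435)

```text
clock: 30.15
position: [0.5083, 0.013, 0.2358]
tcp_rot: [-3.126, 0.313, -0.0]
ft_force: [0.4, 0.2, -0.3]
opening: 0.511
grasp_force: 20.3
```

Call:
arm_command(deltas="0 0 0 0 0 0;0 0 0 0 0 0", hand=0.0439)

```text
clock: 30.4
position: [0.5083, 0.0128, 0.2358]
tcp_rot: [3.126, -0.313, -0.0]
ft_force: [-0.6, -0.4, 0.9]
opening: 0.516
grasp_force: 6.3
```

Call:
arm_command(deltas="0 0 0 0 0 0;0 0 0 0 0 0", hand=0.0443)

```text
clock: 30.65
position: [0.5083, 0.0128, 0.2358]
tcp_rot: [3.126, -0.313, -0.0]
ft_force: [-0.4, -1.7, -0.1]
opening: 0.517
grasp_force: 0.8
```

Call:
arm_command(deltas="0 0 0 0 0 0;0 0 0 0 0 0;0 0 0 0 0 0", hand=0.0448)

```text
clock: 31.02
position: [0.5083, 0.0129, 0.2358]
tcp_rot: [3.126, -0.313, 0.0]
ft_force: [0.2, -2.2, 0.6]
opening: 0.527
grasp_force: 0.8
```

Call:
arm_command(deltas="0 0.0003 0 0 0 0;0 0.0003 0 0 0 0;0 0 0 0 0 0;0 0 0 0 0 0", hand=0.0455)

```text
clock: 31.52
position: [0.5082, 0.0124, 0.2358]
tcp_rot: [-3.126, 0.313, 0.0]
ft_force: [0.8, 0.0, -1.1]
opening: 0.533
grasp_force: 0.1
```

Run:
```python
from h import *
rep(10)
```

```text
31.525 [0.5082 0.0124 0.2358] R [[0.98, -0.198, -0.0], [-0.198, -0.98, -0.0], [-0.0, 0.0, -1.0]] F [ 0.763   0.0113 -1.0809] g 0.09976086672395468 0.5327378481026143 q [-0.0672  0.2701  1.7522  0.0001  1.1193  1.7033]
F [-0.0571 -0.217  -0.0861] [0.4562 0.4581 0.4658] tau [-45.521  -28.8561   0.0008] [0.003  0.0027 0.0013]
tool F [-0.0129  0.224   0.086 ] load (np.float64(-0.2035075286336861), np.float64(-0.17811271944778195)) Mt [-0.0309  0.031   0.0081] tau46 [ 0.1009  0.0405 -0.0032 -0.0005]
```

Released with no jump. Opening fully and withdrawing straight up.

Call:
arm_command(deltas="0 0 0 0 0 0;0 0 0 0 0 0;0 0 0 0 0 0;0 0 0 0 0 0", hand=0.056)

```text
clock: 32.52
position: [0.5082, 0.0124, 0.2358]
tcp_rot: [-3.126, 0.313, -0.0]
ft_force: [-0.3, -0.6, -0.4]
opening: 0.652
grasp_force: 0.0
```

Call:
arm_command(deltas="0 0 0 0 0 0;0 0 0 0 0 0;0 0 -0.005 0 0 0;0 0 -0.01 0 0 0;0 0 -0.01 0 0 0;0 0 -0.01 0 0 0;0 0 -0.015 0 0 0;0 0 -0.015 0 0 0;0 0 -0.015 0 0 0;0 0 -0.015 0 0 0;0 0 -0.015 0 0 0;0 0 -0.01 0 0 0;0 0 -0.01 0 0 0;0 0 0 0 0 0;0 0 0 0 0 0;0 0 0 0 0 0;0 0 0 0 0 0", hand=0.08)

```text
clock: 34.65
position: [0.5081, 0.0124, 0.3655]
tcp_rot: [-3.126, 0.313, 0.001]
ft_force: [0.7, -0.8, 0.2]
opening: 0.938
grasp_force: 0.0
```

Run:
```python
from h import *
o,R=st()
a=snap('top','top5')[165:285,220:380];b=snap('side','side5')[100:220,240:400]
for i in range(10): c=imaging.camera('side')
print('moved px',np.abs(c.astype(int)-cv2.imread('pics/side5.png')[:,:,::-1]).max())
cv2.imwrite('pics/c5.png',cv2.resize(np.hstack([a,b])[:,:,::-1],(800,300),interpolation=cv2.INTER_CUBIC))
```

```text
34.65 [0.5081 0.0124 0.3655] R [[0.98, -0.198, -0.0], [-0.198, -0.98, 0.0], [-0.0, 0.0, -1.0]] F [ 0.7016 -0.8407  0.237 ] g 0.0 0.9384143298969564 q [-0.0673  0.1655  1.5629  0.      1.4137  1.7032]
moved px 55
```

View pics/c5.png

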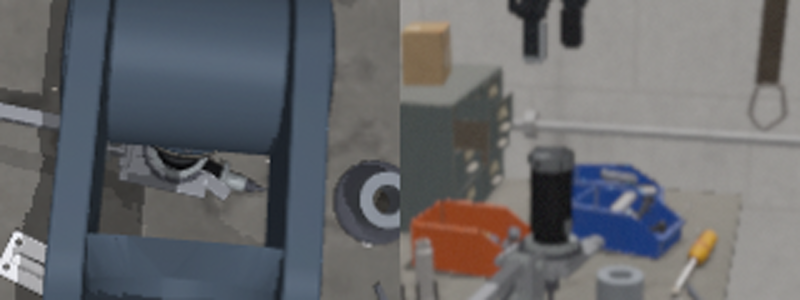

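The driver hangs upright in the yoke, still, with the gripper well clear above. Handing in.

```bash
python3 -c "
from h import *
print(manip.close_job())"
```

```text
the job is handed in; nothing more can be done
None
```

The larger driver hangs upright and still in the sunk yoke with the gripper clear, and the job is handed in (no verdict came back); the small look-alike driver, not a listed part, toppled onto the bench during the run.

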